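# Count along the spice rack and slide a tin home

## Task

Put the loose spice tin away in the spice rack by touch: starting from the end of the rack beside the utensil crock, run a fingertip along the rack's back rail, touching it over the first gap, then the second, then the third. Then push the tin that stands on the counter in front of the rack into that third gap until it is fully home against the back. Only push it along the counter, never pick it up or tip it, and leave the crock, the mug and the other two tins where they stand.

Things in the scene. Friction and masses are not known exactly. Their poses are not given: they have to be found in the camera images.
- rack: Wooden spice rack, fixed, 374 mm long (y, to robot's left), 100 mm deep (x, to its back). Origin: middle of its footprint, on the counter; it has no floor. Dividers 14 mm thick, 40 mm high at y = 180, 90, 0, -90, -180 mm; four gaps 76 mm wide between them, open in front and above, mouths at x = -50 mm. A back strip 26 mm high has its inner face at x = 36 mm. First gap: outermost, beside the crock.
- rail_a: Part of the rack's straight, level, rigid back rail, over the gap at rack y = 135 mm (outermost on the robot's left). Origin: centre of its flat top face, 62 mm above the counter, at rack x = 41 mm; 18 mm wide (x), 50 mm long (y), 12 mm thick. The wood between these parts is flush with them, so the rail is one unbroken line.
- rail_b: Part of the rack's straight, level, rigid back rail, over the gap at rack y = 45 mm. Origin: centre of its flat top face, 62 mm above the counter, at rack x = 41 mm; 18 mm wide (x), 50 mm long (y), 12 mm thick. The wood between these parts is flush with them, so the rail is one unbroken line.
- rail_c: Part of the rack's straight, level, rigid back rail, over the gap at rack y = -45 mm. Origin: centre of its flat top face, 62 mm above the counter, at rack x = 41 mm; 18 mm wide (x), 50 mm long (y), 12 mm thick. The wood between these parts is flush with them, so the rail is one unbroken line.
- rail_d: Part of the rack's straight, level, rigid back rail, over the gap at rack y = -135 mm (outermost on the robot's right). Origin: centre of its flat top face, 62 mm above the counter, at rack x = 41 mm; 18 mm wide (x), 50 mm long (y), 12 mm thick. The wood between these parts is flush with them, so the rail is one unbroken line.
- tin_center (a point): Centre (half-way up, 22 mm above the counter) of the loose spice tin, an upright bare-metal cylinder 64 mm in diameter and 44 mm high, about 0.16 kg, standing on the counter in front of the rack. Fully home in a gap its centre is at rack x = 4 mm.
- crock: White ceramic utensil crock with wooden spoons sticking out, 100 mm in diameter, 115 mm high (spoons to 215 mm), standing clear of one end of the rack, either end. It marks the end to count from. Origin at the centre of its underside. Leave alone.
- mug: Blue mug, 80 mm in diameter, 85 mm high, with a handle, standing clear of the rack's other end. Origin at the centre of its underside. Leave alone.
- tin_e_center (a point): Centre of another such tin (64 mm diameter, 44 mm high), already in the gap at rack y = 135 mm. Leave alone.
- tin_f_center (a point): Centre of another such tin (64 mm diameter, 44 mm high), already in the gap at rack y = -135 mm. Leave alone.

How it is judged (in metres and radians):
On the way, in this order (a step that is already met when the one before it is completed fails the run):
1. a fingertip touches the rail over the first gap from the crock's end (((y of crock in the frame of rack above 0 m and contact force between the fingers and rail_a above 0.3 N) or (y of crock in the frame of rack below 0 m and contact force between the fingers and rail_d above 0.3 N))), for 0.1 s.
2. then over the second gap (((y of crock in the frame of rack above 0 m and contact force between the fingers and rail_b above 0.3 N) or (y of crock in the frame of rack below 0 m and contact force between the fingers and rail_c above 0.3 N))), for 0.1 s.
3. then over the third gap (((y of crock in the frame of rack above 0 m and contact force between the fingers and rail_c above 0.3 N) or (y of crock in the frame of rack below 0 m and contact force between the fingers and rail_b above 0.3 N))), for 0.1 s.
4. then the loose tin enters the third gap (((y of crock in the frame of rack above 0 m and y of tin_center in the frame of rack between -0.057 and -0.033 m) or (y of crock in the frame of rack below 0 m and y of tin_center in the frame of rack between 0.033 and 0.057 m)) and x of tin_center in the frame of rack above -0.03 m), for 0.1 s.
At the end, for the whole second after the job is handed in: The loose tin stands upright on the counter, at rest, in the third gap from the crock's end, fully home: within 8 mm of the back strip (((y of crock in the frame of rack above 0 m and y of tin_center in the frame of rack between -0.057 and -0.033 m) or (y of crock in the frame of rack below 0 m and y of tin_center in the frame of rack between 0.033 and 0.057 m)) and x of tin_center in the frame of rack above -0.004 m and angle between tin_center's own z axis and vertical below 0.08 rad and height (world z) of tin_center below 0.027 m and linear speed of tin below 0.01 m/s); the robot touches nothing.
It fails at once if the loose tin is lifted more than 10 mm (height (world z) of tin_center above 0.032 m).
It fails at once if the loose tin is tipped (angle between tin_center's own z axis and vertical above 0.3 rad).
It fails at once if crock, mug or another tin is moved more than 15 mm (distance of any of crock, mug, tin_e_center, tin_f_center from where it was at the start of the episode above 0.015 m).
It also fails if it takes over 59 s, if anything falls off the work surface, if the arm or the gripper's body presses on something with over 40 N, if the wrist force passes 120 N, or if a joint passes its speed limit or range.

## Robot

A 6-joint arm with a two-finger parallel gripper is mounted at the origin on the work surface. World frame = base frame: x ahead of the robot, y to its left, z up, the work surface at z = 0. Lengths are in m, angles in degrees, forces in N, time in s.
With the tool pointing down it reaches from about 0.4 to 0.825 m from the base axis. Payload 7 kg.
Tool frame: the origin (TCP) lies midway between the tips of the shut fingers; the grasp point (between the pads) lies 19 mm behind it; z points along the fingers, y is the line along which they close (so a half turn about z gives the same grasp; the last joint's range is limited). The gripper opens to 88 mm and grips with 3 to 60 N. Pads are 19 mm wide; open, the fingers measure 130 mm over their backs; the gripper's body (78 mm by 193 mm) begins 47 mm behind the grasp point.
Start: joints at [-52.706, 20.546, 0.682, 0, -70.136, -16.507], TCP at [0.24, -0.631, 0.227] pointing down, gripper open.
Joint ranges: [-176.03, 176.03], [-82.01, 121.73], [-58.28, 71.71], [-173.87, 95.51], [-174.79, -0.11], [-173.66, 173.66]. Speed limits (degrees/s): [136.94, 136.94, 172.46, 180, 180, 180].

## Interface

Orientations are given as [roll, pitch, yaw] about the fixed x, y, z axes, in that order (R = Rz(yaw) Ry(pitch) Rx(roll)).
In Python, from plant import r, eyes, workorder gives the robot as it stands.
- The arm moves only by the tool step_arm, never from a script. Its argument "plan" is a list of rows, each a list of 5 numbers: the shift along the tool's x, y, z each as a share of 25 cm, from -1 to 1, then the turn about the tool's z as a share of 60 degrees, from -1 to 1, then the finger opening in mm, from 0 to 87.6. In form: [[x, y, z, turn, jaw], ...]. A call has 1 to 12 rows; each row is the pose to reach, as a shift and turn from the pose commanded when the call began, along the tool's axes at that moment; what a row does not reach only later rows make up. A row lasts 1/12 s, in which the tool goes at most 41.7 mm and 7.16 degrees, less where a joint would pass 70% of its speed; a pose out of reach is approached as far as the arm can. A call with a number of a shift or a turn outside -1 to 1 is refused whole. A call with a gripper value outside its range is refused whole. The fingers move at their own pace and stop on an object; "newtons" is the grip in N (left out, the last holds). Time passes only in rows, so rows that repeat a pose let the fingers close. It gives the time, the measured TCP pose, the force, the opening and the grip force at its end, in the units of the state.
- r.get_state(): the state, without advancing time (a new reading comes with each control period).
- eyes.capture(name): name is "scene" or "top"; returns the picture (420x560x3 uint8, red, green, blue); there is no depth.
- eyes.camera_model(name): a dict with "fov_y" (degrees; the focal length in pixels is half the picture's height over the tangent of half this angle, whatever the lens; pixels are square), "cx", "cy" (the principal point, pixels), "k1" (the pictures are not rectified: a ray, as slopes to the right and down, at radius r is drawn at 1 + k1 r^2 times it, then the intrinsics apply), "world_to_cam" (4x4, takes a point from world to camera coordinates). Camera axes: x right, y up, looking along -z (the intrinsics and any distortion apply to the point x, -y, -z); pixel columns grow to the right and rows downward; lengths in m; the calibration is good to about 2 mm. A picture is of the moment at which its call begins. camera_model takes no time and is no camera call.
- workorder.close_job(): hands the job in; it is judged then, once.
The state is a dict: "time_s": time; "joints": joint angles; "qd": joint speeds; "joint_torque": joint torques, N m; "tcp_pos": TCP position; "eef_rot": TCP orientation; "contact_force": force on the tool from outside, world axes, zero at the start; "moment": the same for the moment, N m; "gripper_width": finger opening in m; "gripper_force": force on a finger pad.
Only numpy, scipy, OpenCV 4.12 (cv2) and the standard library are available. Lean on these libraries where they do the work, as an engineer would, in place of code of your own. Each camera call takes 0.05 s, during which the arm holds its last target. There are 200 camera calls.

## Working session

There is one attempt and no reset: what is moved stays moved. The work goes in short steps, Python scripts to look and compute and a tool call to move; the robot and the scene stay as the last step left them, time stands still between calls to the robot, and variables do not carry over. Pictures are saved under pics/ and viewed, at most 10 in all, crops included, and the job is handed in when it is done.

Besides the shell and the picture viewer there is one more tool, called after "Call:" as name([rows], argument=value, ...), one row to a line, values as JSON. step_arm: Moves the arm, as the interface text tells. Its arguments: {"type":"object","properties":{"plan":{"type":"array"},"newtons":{"type":"number"}},"required":["plan"]}

```bash
mkdir -p pics; cat > h.py <<'E'
import numpy as np, cv2
from plant import r, eyes, workorder
def shot(cam,fn):
    im=eyes.capture(cam); cv2.imwrite('pics/'+fn,im[:,:,::-1]); return im
def K(cam):
    m=eyes.camera_model(cam); f=210/np.tan(np.radians(m['fov_y'])/2)
    return m,f
def proj(cam,P):
    m,f=K(cam); P=np.atleast_2d(P); T=np.array(m['world_to_cam'])
    c=P@T[:3,:3].T+T[:3,3]; s=np.c_[c[:,0],-c[:,1]]/-c[:,2:]
    s=s*(1+m['k1']*(s**2).sum(1,keepdims=True)); return s*f+[m['cx'],m['cy']]
def unproj(cam,uv,z):
    m,f=K(cam); T=np.array(m['world_to_cam']); d=(np.array(uv,float)-[m['cx'],m['cy']])/f
    s=d.copy()
    for _ in range(30): s=d/(1+m['k1']*(s**2).sum())
    ray=T[:3,:3].T@np.array([s[0],-s[1],-1]); o=-T[:3,:3].T@T[:3,3]
    return o+ray*(z-o[2])/ray[2]
E
python3 - <<'E'
from h import *
shot('scene','s1.png'); shot('top','t1.png')
for c in('scene','top'):print(eyes.camera_model(c))
print(r.get_state())
E
```

```text
{'fov_y': 52.71355157847199, 'cx': 279.6730660611432, 'cy': 210.1881602686884, 'k1': -0.03530718440180247, 'world_to_cam': array([[-0.89265757,  0.45053082,  0.01358108,  0.52054437],
       [-0.38001071, -0.7684528 ,  0.51485158,  0.20082555],
       [ 0.24239292,  0.4544252 ,  0.85717175, -1.14788718],
       [ 0.        ,  0.        ,  0.        ,  1.        ]])}
{'fov_y': 53.27978207618817, 'cx': 286.68467529665025, 'cy': 213.299496586135, 'k1': 0.014278745747724149, 'world_to_cam': array([[ 0.00954836, -0.99994937,  0.00317736,  0.00841348],
       [ 0.99923536,  0.00966192,  0.03788598, -0.58226002],
       [-0.03791476,  0.00281318,  0.99927702, -0.95145665],
       [ 0.        ,  0.        ,  0.        ,  1.        ]])}
{'time_s': 0.1, 'joints': array([-5.27065289e+01,  2.05870495e+01,  6.40298747e-01, -1.66292065e-02,
       -7.01352644e+01, -1.65044698e+01]), 'qd': array([ 0.02699095, -0.11646542,  0.11206823,  0.05879334,  0.0148495 ,
        0.01300522]), 'joint_torque': array([-4.51554341e-03, -5.84161878e+01,  2.93746662e+01,  7.01562256e+00,
        1.00647920e-02, -5.99026475e-05]), 'tcp_pos': array([ 0.23937304, -0.63068106,  0.22573272]), 'eef_rot': array([ 1.79916922e+02, -8.31236268e-03, -1.59216654e+02]), 'contact_force': array([-0.47534137,  0.10094517, -0.63877621]), 'moment': array([ 0.01057319,  0.04880123, -0.0128289 ]), 'gripper_force': 0.0, 'gripper_width': 0.08764475734222965}
```

View pics/s1.png

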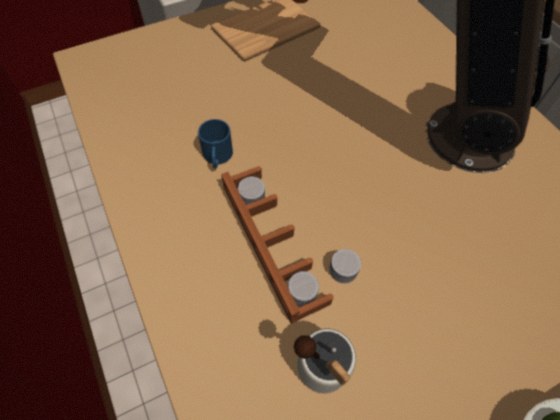

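View pics/t1.png

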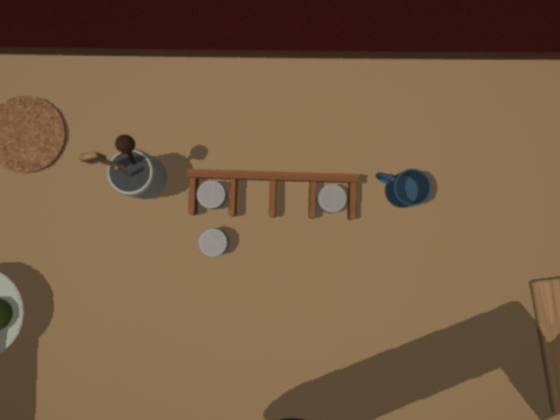

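The scene view shows the crock at (327,358) and the mug at (215,140). In the top view the crock is at (135,172), on the robot's left, so the first gap is rail_a and the third is rail_c. The rail runs from (189,174) to (358,178), and the loose tin is near (213,242). I'll zoom in to fit poses.

```bash
python3 - <<'E'
from h import *
a=cv2.imread('pics/t1.png')[155:265,175:375]; cv2.imwrite('pics/tc.png',cv2.resize(a,None,fx=4,fy=4,interpolation=cv2.INTER_CUBIC))
b=cv2.imread('pics/s1.png')[155:325,205:375]; cv2.imwrite('pics/sc.png',cv2.resize(b,None,fx=3.5,fy=3.5,interpolation=cv2.INTER_CUBIC))
E
```

```text
(no output)
```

View pics/tc.png

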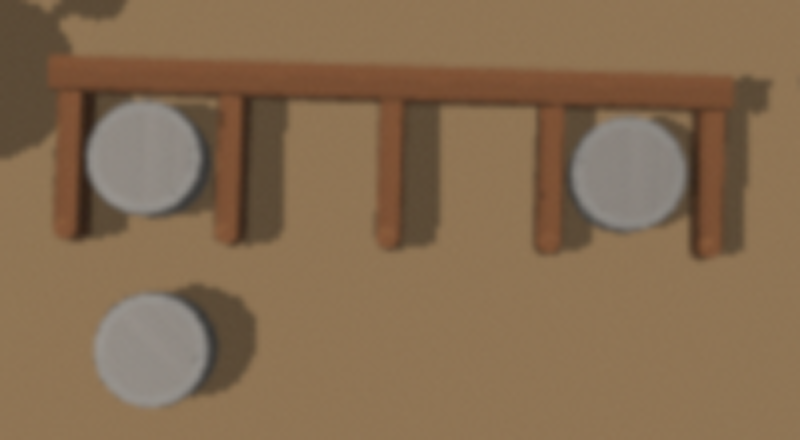

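View pics/sc.png

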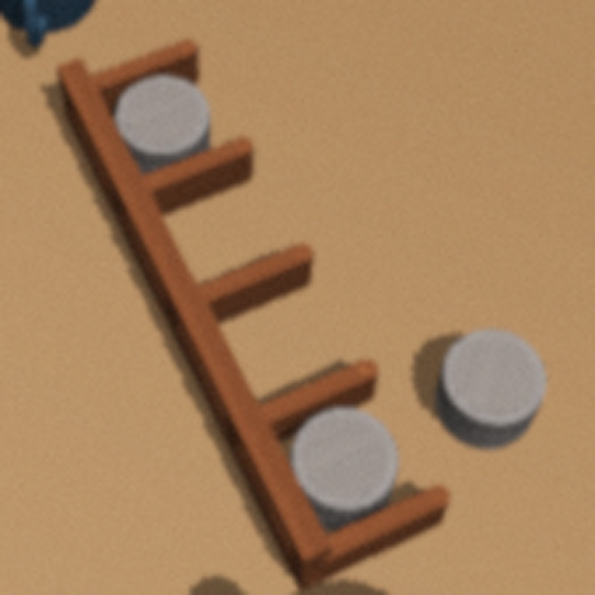

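Top crop: the rail's top face has corners (49,56), (734,79), (734,108), (49,86), and the loose tin's top is at (152,350). Scene crop: the divider fronts lie from (443,494) to (192,45), and the loose tin's top is at (494,377). Gaps 2 and 3 are empty.

```bash
python3 - <<'E'
from h import *
from scipy.optimize import least_squares
f=lambda a,s,o:(np.array(a,float)+.5)/s-.5+o
ys=[.18,.09,0,-.09,-.18]
M=np.array([[.05,.187,.062],[.05,-.187,.062],[.032,-.187,.062],[.032,.187,.062]]+[[-.05,y,.04] for y in ys])
T=f([[49,56],[734,79],[734,108],[49,86],[68,238],[228,242],[388,248],[546,253],[706,258]],4,[175,155])
S=f([[443,494],[371,367],[308,252],[247,146],[192,45]],3.5,[205,155])
def W(p,M):
    c,s=np.cos(p[2]),np.sin(p[2]); return M@np.array([[c,-s,0],[s,c,0],[0,0,1]]).T+[p[0],p[1],0]
for w in (1,0.3):
    res=lambda p:np.r_[(proj('top',W(p,M))-T).ravel(),w*(proj('scene',W(p,M[4:]))-S).ravel()]
    s=least_squares(res,[.6,0,0]); p=s.x; print(p,np.degrees(p[2]),np.round(s.fun,1))
# tin tops
for n,t,sc in(('loose',(152,350),(494,377)),('e',(146,157),(345,458)),('f',(628,174),(163,115))):
    a=unproj('top',f(t,4,[175,155]),.044);b=unproj('scene',f(sc,3.5,[205,155]),.044)
    c,q=np.cos(p[2]),np.sin(p[2]); R=np.array([[c,q],[-q,c]])
    print(n,a,b,'rack:',R@(a[:2]-p[:2]))
for n,P in(('a',[.041,.135,.062]),('b',[.041,.045,.062]),('c',[.041,-.045,.062]),('home',[.004,-.045,.022]),('mouth',[-.09,-.045,.022])):print(n,W(p,np.array([P])))
print('crock',unproj('top',(131,172),.115),'mug',unproj('top',(409,187),.085))
E
```

```text
[ 0.62426595  0.04730178 -0.0239818 ] -1.3740561684862413 [-0.  -1.4 -0.1 -1.3 -0.3 -0.4 -0.4 -0.7 -1.2 -0.7 -0.8 -0.3 -0.4 -0.4
  0.4 -0.3  0.8 -0.2  0.8 -0.9  1.1 -0.9  0.5 -1.3  0.9 -1.5  1.  -0.6]
[ 0.62303775  0.04684365 -0.02298839] -1.3171378875689077 [ 0.1 -0.8  0.1 -0.9 -0.2  0.1 -0.2 -0.  -1.  -0.  -0.6  0.3 -0.2  0.1
  0.7  0.2  1.   0.2  0.4 -0.4  0.4 -0.4  0.3 -0.5  0.4 -0.5  0.4 -0.3]
loose [0.51550893 0.17731247 0.044     ] [0.51670816 0.18014576 0.044     ] rack: [-0.11049941  0.12796265]
e [0.62246409 0.18238423 0.044     ] [0.62285819 0.18536774 0.044     ] rack: [-0.0036891   0.13549159]
f [ 0.61563301 -0.08550526  0.044     ] [ 0.61669128 -0.08373477  0.044     ] rack: [-0.00436057 -0.13248415]
a [[0.66713008 0.18086554 0.062     ]]
b [[0.66506131 0.09088932 0.062     ]]
c [[0.66299254 0.0009131  0.062     ]]
home [[0.62600231 0.00176359 0.022     ]]
mouth [[0.53202715 0.00392431 0.022     ]]
crock [0.65990069 0.33447923 0.115     ] mug [ 0.63782626 -0.24535326  0.085     ]
```

Poses fitted: rack at about (0.623, 0.047) with yaw -1.3°, tin at (0.516, 0.178). I'll approach the rail with shut fingers, staying high and turning the gripper's long side along x.

Call:
step_arm([
  [-0.84, 0.54, 0, -1, 0],
  [-0.84, 0.54, 0, -1, 0],
  [-0.84, 0.54, 0, -1, 0],
  [-0.84, 0.54, 0, -1, 0],
  [-0.84, 0.54, 0, -1, 0],
  [-0.84, 0.54, 0, -1, 0],
  [-0.84, 0.54, 0, -1, 0],
  [-0.84, 0.54, 0, -1, 0],
  [-0.84, 0.54, 0, -1, 0],
  [-0.84, 0.54, 0, -1, 0],
], newtons=20)

```text
time_s: 0.93
tcp_pos: [0.3881, -0.4297, 0.2263]
eef_rot: [180.0, 0.0, -99.0]
contact_force: [0.4, -0.3, -0.0]
gripper_width: 0.0265
gripper_force: 0.0
```

Call:
step_arm([
  [-0.96, -0.41, 0, -0.13, 0],
  [-0.96, -0.41, 0, -0.13, 0],
  [-0.96, -0.41, 0, -0.13, 0],
  [-0.96, -0.41, 0, -0.13, 0],
  [-0.96, -0.41, 0, -0.13, 0],
  [-0.96, -0.41, 0, -0.13, 0],
  [-0.96, -0.41, 0, -0.13, 0],
  [-0.96, -0.41, 0, -0.13, 0],
])

```text
time_s: 1.6
tcp_pos: [0.529, -0.2074, 0.2261]
eef_rot: [180.0, 0.0, -91.4]
contact_force: [-0.1, 0.1, 0.2]
gripper_width: 0.0006
gripper_force: 0.0
```

Call:
step_arm([
  [-0.96, -0.52, 0, 0, 0],
  [-0.96, -0.52, 0, 0, 0],
  [-0.96, -0.52, 0, 0, 0],
  [-0.96, -0.52, 0, 0, 0],
  [-0.96, -0.52, 0, 0, 0],
  [-0.96, -0.52, 0, 0, 0],
  [-0.96, -0.52, 0, 0, 0],
  [-0.96, -0.52, 0, 0, 0],
])

```text
time_s: 2.27
tcp_pos: [0.6651, 0.0297, 0.2251]
eef_rot: [179.9, -0.0, -91.4]
contact_force: [-0.0, 0.3, -0.4]
gripper_width: 0.0004
gripper_force: 0.0
```

Call:
step_arm([
  [-0.58, 0, 0, 0, 0],
  [-0.58, 0, 0, 0, 0],
  [-0.58, 0, 0, 0, 0],
  [-0.58, 0, 0, 0, 0],
  [-0.58, 0, 0, 0, 0],
  [-0.58, 0, 0.2, 0, 0],
  [-0.58, 0, 0.4, 0, 0],
  [-0.58, 0, 0.5, 0, 0],
  [-0.58, 0, 0.56, 0, 0],
  [-0.58, 0, 0.56, 0, 0],
  [-0.58, 0, 0.56, 0, 0],
])

```text
time_s: 3.18
tcp_pos: [0.667, 0.1701, 0.0861]
eef_rot: [179.9, -0.1, -91.5]
contact_force: [0.6, 0.6, 0.2]
gripper_width: 0.0004
gripper_force: 0.0
```

```bash
python3 - <<'E'
from h import *
a=shot('scene','s2.png'); b=shot('top','t2.png')
A=cv2.resize(a[140:340,200:400],(400,400)); B=cv2.resize(b[130:280,150:300],(400,400))
cv2.imwrite('pics/c2.png',np.hstack([A,B])[:,:,::-1])
s=r.get_state();print(s['tcp_pos'],s['contact_force'],proj('top',s['tcp_pos']),proj('scene',s['tcp_pos']))
E
```

```text
[0.6684871  0.17146391 0.08877776] [-0.26554305  0.48517636  0.21499967] [[212.88721397 170.47925743]] [[280.82844119 281.07567082]]
```

View pics/c2.png

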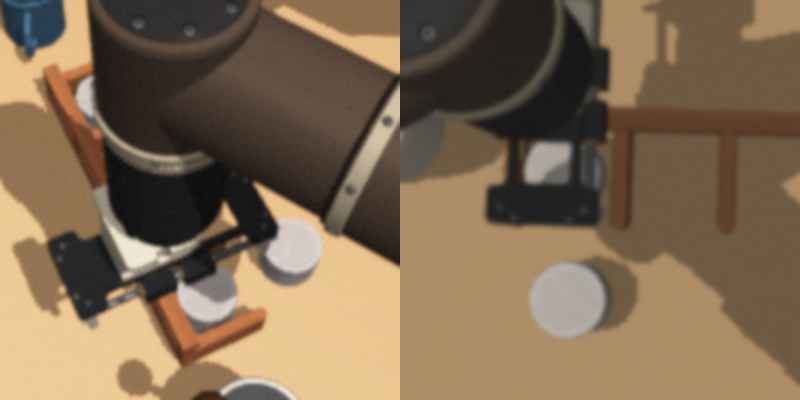

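The gripper is over rail_a, clear of the crock and spoons; the tin is untouched. Lowering gently to contact.

Call:
step_arm([
  [0, 0, 0.04, 0, 0],
  [0, 0, 0.07, 0, 0],
  [0, 0, 0.08, 0, 0],
  [0, 0, 0.09, 0, 0],
  [0, 0, 0.09, 0, 0],
])

```text
time_s: 3.7
tcp_pos: [0.6667, 0.1718, 0.0635]
eef_rot: [180.0, -0.0, -91.4]
contact_force: [-0.7, 0.6, -0.0]
gripper_width: 0.0002
gripper_force: 0.0
```

Call:
step_arm([
  [0, 0, 0.006, 0, 0],
  [0, 0, 0.012, 0, 0],
  [0, 0, 0.012, 0, 0],
])

```text
time_s: 3.95
tcp_pos: [0.6673, 0.172, 0.0624]
eef_rot: [-179.9, 0.0, -91.4]
contact_force: [-3.4, -0.3, 6.6]
gripper_width: 0.0008
gripper_force: 3.6
```

Call:
step_arm([
  [0, 0, 0, 0, 0],
  [0, 0, 0, 0, 0],
  [0.04, 0, 0, 0, 0],
  [0.08, 0, 0, 0, 0],
  [0.12, 0, 0, 0, 0],
  [0.16, 0, 0, 0, 0],
  [0.2, 0, 0, 0, 0],
  [0.24, 0, 0, 0, 0],
  [0.28, 0, 0, 0, 0],
  [0.32, 0, 0, 0, 0],
  [0.32, 0, 0, 0, 0],
  [0.32, 0, 0, 0, 0],
])

```text
time_s: 4.95
tcp_pos: [0.6662, 0.0904, 0.0624]
eef_rot: [-179.9, -0.0, -91.4]
contact_force: [1.8, -4.4, 6.2]
gripper_width: 0.0005
gripper_force: 3.1
```

Call:
step_arm([
  [0.04, 0, 0, 0, 0],
  [0.08, 0, 0, 0, 0],
  [0.12, 0, 0, 0, 0],
  [0.16, 0, 0, 0, 0],
  [0.2, 0, 0, 0, 0],
  [0.24, 0, 0, 0, 0],
  [0.28, 0, 0, 0, 0],
  [0.32, 0, 0, 0, 0],
  [0.36, 0, 0, 0, 0],
  [0.36, 0, 0, 0, 0],
  [0.36, 0, 0, 0, 0],
  [0.36, 0, 0, 0, 0],
])

```text
time_s: 5.95
tcp_pos: [0.664, 0.0008, 0.0624]
eef_rot: [-179.9, -0.0, -91.4]
contact_force: [1.2, -3.2, 6.3]
gripper_width: 0.0006
gripper_force: 3.1
```

The rail was felt continuously over a, b and c. Next I lift and go to the left side of the tin.

Call:
step_arm([
  [0, 0, -0.1, 0, 0],
  [0, 0, -0.24, 0, 0],
  [0, 0, -0.36, 0, 0],
  [0, 0.14, -0.36, 0, 0],
  [0, 0.3, -0.36, 0, 0],
  [-0.1, 0.45, -0.36, 0, 0],
  [-0.25, 0.61, -0.36, 0, 0],
  [-0.4, 0.61, -0.36, 0, 0],
  [-0.56, 0.61, -0.36, 0, 0],
  [-0.72, 0.61, -0.36, 0, 0],
  [-0.88, 0.61, -0.36, 0, 0],
  [-0.93, 0.61, -0.36, 0, 0],
])

```text
time_s: 6.95
tcp_pos: [0.5161, 0.2422, 0.1512]
eef_rot: [-179.9, 0.0, -91.3]
contact_force: [1.4, 0.5, 0.9]
gripper_width: 0.0004
gripper_force: 0.0
```

Call:
step_arm([
  [0, 0, 0, 0, 0],
  [0, 0, 0.12, 0, 0],
  [0, 0, 0.24, 0, 0],
  [0, 0, 0.36, 0, 0],
  [0, 0, 0.46, 0, 0],
  [0, 0, 0.52, 0, 0],
  [0, 0, 0.55, 0, 0],
  [0, 0, 0.55, 0, 0],
])

```text
time_s: 7.62
tcp_pos: [0.5151, 0.2365, 0.0118]
eef_rot: [179.8, -0.2, -91.5]
contact_force: [0.5, -0.8, -0.5]
gripper_width: 0.0003
gripper_force: 0.0
```

```bash
python3 - <<'E'
from h import *
a=shot('scene','s3.png'); b=shot('top','t3.png')
A=cv2.resize(a[200:400,240:440],(400,400)); B=cv2.resize(b[130:280,100:250],(400,400))
cv2.imwrite('pics/c3.png',np.hstack([A,B])[:,:,::-1])
s=r.get_state();print(s['tcp_pos'],s['contact_force'],proj('top',s['tcp_pos']),proj('scene',s['tcp_pos']))
E
```

```text
[0.51649359 0.23787477 0.01411177] [ 0.2771539 -0.122645  -0.7416207] [[188.3322811 241.0467376]] [[357.83952527 290.28640263]]
```

View pics/c3.png

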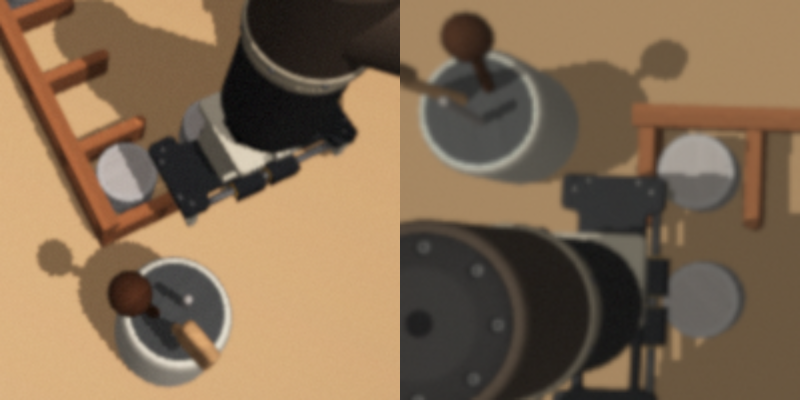

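The fingers sit just left of the tin, centred on it; crock and rack are clear. Pushing the tin to the right.

Call:
step_arm([
  [0.02, 0, 0, 0, 0],
  [0.04, 0, 0, 0, 0],
  [0.06, 0, 0, 0, 0],
  [0.09, 0, 0, 0, 0],
  [0.12, 0, 0, 0, 0],
  [0.15, 0, 0, 0, 0],
  [0.18, 0, 0, 0, 0],
  [0.21, 0, 0, 0, 0],
  [0.24, 0, 0, 0, 0],
  [0.27, 0, 0, 0, 0],
  [0.3, 0, 0, 0, 0],
  [0.33, 0, 0, 0, 0],
])

```text
time_s: 8.72
tcp_pos: [0.5141, 0.1549, 0.0136]
eef_rot: [-180.0, 0.0, -91.4]
contact_force: [-0.1, 2.5, 2.0]
gripper_width: 0.0005
gripper_force: 1.2
```

Call:
step_arm([
  [0.03, 0, 0, 0, 0],
  [0.06, 0, 0, 0, 0],
  [0.09, 0, 0, 0, 0],
  [0.12, 0, 0, 0, 0],
  [0.15, 0, 0, 0, 0],
  [0.18, 0, 0, 0, 0],
  [0.21, 0, 0, 0, 0],
  [0.24, 0, 0, 0, 0],
  [0.27, 0, 0, 0, 0],
  [0.3, 0, 0, 0, 0],
  [0.32, 0, 0, 0, 0],
  [0.33, 0, 0, 0, 0],
])

```text
time_s: 9.72
tcp_pos: [0.5118, 0.0722, 0.0135]
eef_rot: [180.0, -0.0, -91.5]
contact_force: [-0.6, 1.9, 1.4]
gripper_width: 0.0004
gripper_force: 1.0
```

```bash
python3 - <<'E'
from h import *
a=shot('scene','s4.png'); b=shot('top','t4.png')
A=cv2.resize(a[160:360,200:400],(400,400)); B=cv2.resize(b[150:290,180:380],None,fx=2,fy=2)
C=np.zeros((400,800,3),np.uint8);C[:,:400]=A;C[:280,400:]=B
cv2.imwrite('pics/c4.png',C[:,:,::-1])
s=r.get_state();print(s['tcp_pos'],s['contact_force'])
E
```

```text
[0.51152136 0.07232053 0.01332783] [ 0.58036513 -0.28747757  0.19436157]
```

View pics/c4.png

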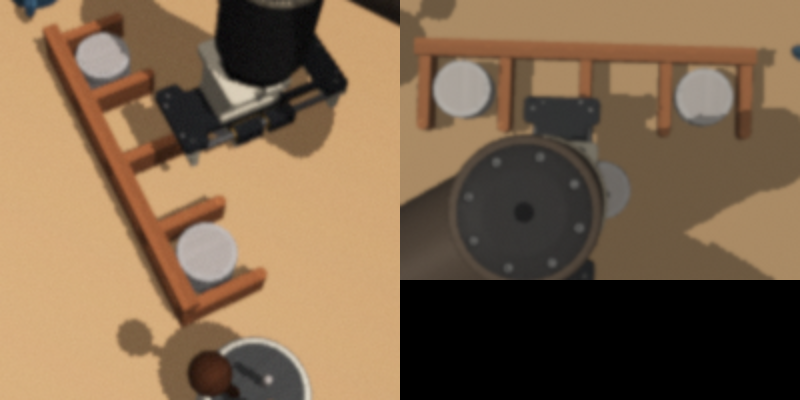

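The tin is right of the fingers, with its right edge at crop (630,190), which is top pixel (295,245).

```bash
python3 - <<'E'
from h import *
e=unproj('top',(294.5,244.5),.044); print(e, 'centre y',e[1]+.032)
p=np.array([.623,.0468]);c,q=np.cos(-.023),np.sin(-.023)
print(np.array([[c,q],[-q,c]])@(np.array([e[0],e[1]+.032])-p))
E
```

```text
[ 0.51194537 -0.00386143  0.044     ] centre y 0.028138566528959776
[-0.11059608 -0.02121053]
```

Call:
step_arm([
  [0.02, 0, 0, 0, 0],
  [0.04, 0, 0, 0, 0],
  [0.06, 0, 0, 0, 0],
  [0.08, 0, 0, 0, 0],
  [0.09, 0, 0, 0, 0],
  [0.1, 0, 0, 0, 0],
  [0.1, 0, 0, 0, 0],
  [0.06, 0, 0, 0, 0],
  [0, 0, 0, 0, 0],
  [-0.06, 0, 0, 0, 0],
  [-0.06, 0, -0.14, 0, 0],
  [-0.06, 0, -0.24, 0, 0],
])

```text
time_s: 10.82
tcp_pos: [0.512, 0.0891, 0.074]
eef_rot: [179.9, -0.1, -91.3]
contact_force: [1.4, -0.0, 0.9]
gripper_width: 0.0001
gripper_force: 0.0
```

Call:
step_arm([
  [0, 0.1, 0, 0, 0],
  [0, 0.25, 0, 0, 0],
  [0, 0.3, 0, 0, 0],
  [0, 0.3, 0, 0, 0],
])

```text
time_s: 11.15
tcp_pos: [0.4344, 0.0897, 0.0738]
eef_rot: [179.9, 0.0, -91.4]
contact_force: [-0.3, -0.7, 0.5]
gripper_width: 0.0004
gripper_force: 0.0
```

```bash
python3 - <<'E'
from h import *
b=shot('top','t5.png')
B=cv2.resize(b[150:290,180:380],None,fx=4,fy=4,interpolation=cv2.INTER_CUBIC)
cv2.imwrite('pics/c5.png',B[:,:,::-1])
s=r.get_state();print(s['tcp_pos'],s['contact_force'])
E
```

```text
[0.43637882 0.09046364 0.07409142] [1.73865801 0.29515546 0.47791716]
```

View pics/c5.png

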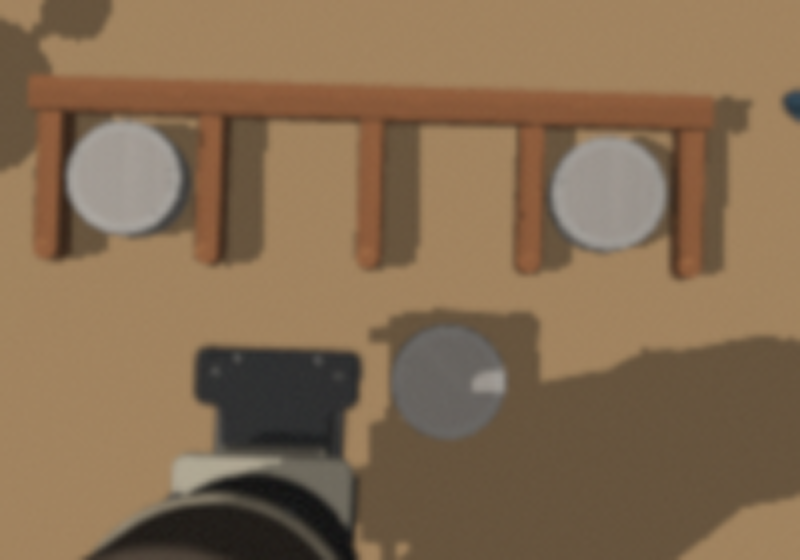

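Tin centre is at crop (448,382) and the gap-3 midpoint at (449,265), so the tin is lined up.

```bash
python3 - <<'E'
from h import *
f=lambda a:(np.array(a,float)+.5)/4-.5+[180,150]
t=unproj('top',f((448,382)),.044); g=unproj('top',f((449,265)),.04); print(t,g)
p=np.array([.623,.0468]);c,q=np.cos(-.023),np.sin(-.023);R=np.array([[c,q],[-q,c]])
k=np.array([.4355,.0902])
print(R@(t[:2]-p),R@(g[:2]-p),'tcp',R@(k-p))
E
```

```text
[0.5105047 0.0024911 0.044    ] [0.57541897 0.00246376 0.04      ]
[-0.11144654 -0.04688434] [-0.0465488  -0.04541878] tcp [-0.18844852  0.0390764 ]
```

Call:
step_arm([
  [0.12, 0, 0, 0, 0],
  [0.26, 0, 0, 0, 0],
  [0.34, 0, 0, 0, 0],
  [0.34, 0, 0, 0, 0],
  [0.34, 0, 0.1, 0, 0],
  [0.34, 0, 0.2, 0, 0],
  [0.34, 0, 0.24, 0, 0],
  [0.34, 0, 0.24, 0, 0],
])

```text
time_s: 11.87
tcp_pos: [0.4346, 0.0048, 0.0115]
eef_rot: [179.8, -0.1, -91.4]
contact_force: [-0.4, 0.5, 0.8]
gripper_width: 0.0005
gripper_force: 0.0
```

Call:
step_arm([
  [0, -0.02, 0, 0, 0],
  [0, -0.04, 0, 0, 0],
  [0, -0.06, 0, 0, 0],
  [0, -0.08, 0, 0, 0],
  [0, -0.1, 0, 0, 0],
  [0, -0.12, 0, 0, 0],
  [0, -0.15, 0, 0, 0],
  [0, -0.18, 0, 0, 0],
  [0, -0.21, 0, 0, 0],
  [0, -0.24, 0, 0, 0],
  [0, -0.26, 0, 0, 0],
  [0, -0.26, 0, 0, 0],
])

```text
time_s: 12.87
tcp_pos: [0.502, 0.0036, 0.0135]
eef_rot: [-179.9, 0.0, -91.4]
contact_force: [0.5, -0.0, 0.4]
gripper_width: 0.0004
gripper_force: 0.0
```

```bash
python3 - <<'E'
from h import *
b=shot('top','t6.png');a=shot('scene','s6.png')
B=cv2.resize(b[150:290,220:360],(400,400)); A=cv2.resize(a[160:340,200:380],(400,400))
cv2.imwrite('pics/c6.png',np.hstack([A,B])[:,:,::-1])
s=r.get_state();print(s['tcp_pos'],s['contact_force'])
E
```

```text
[0.50078981 0.00349606 0.01338291] [ 0.19923557 -0.29832005 -0.19659573]
```

View pics/c6.png

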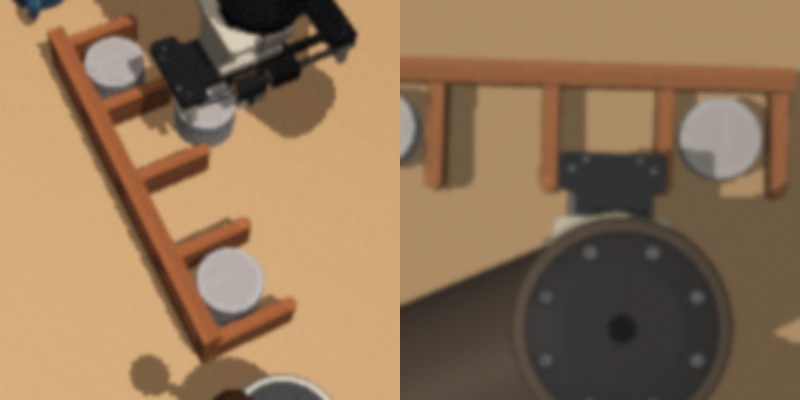

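The tin is in front of the gap-3 mouth at scene crop (205,112) and lined up. Continuing the push.

Call:
step_arm([
  [0, -0.02, 0, 0, 0],
  [0, -0.04, 0, 0, 0],
  [0, -0.06, 0, 0, 0],
  [0, -0.08, 0, 0, 0],
  [0, -0.1, 0, 0, 0],
  [0, -0.12, 0, 0, 0],
  [0, -0.14, 0, 0, 0],
  [0, -0.16, 0, 0, 0],
  [0, -0.18, 0, 0, 0],
  [0, -0.2, 0, 0, 0],
  [0, -0.21, 0, 0, 0],
  [0, -0.22, 0, 0, 0],
])

```text
time_s: 13.97
tcp_pos: [0.5556, 0.002, 0.0135]
eef_rot: [180.0, -0.0, -91.4]
contact_force: [-1.1, -0.6, -0.4]
gripper_width: 0.0004
gripper_force: 0.7
```

Call:
step_arm([
  [0, -0.01, 0, 0, 0],
  [0, -0.02, 0, 0, 0],
  [0, -0.03, 0, 0, 0],
  [0, -0.03, 0, 0, 0],
])

```text
time_s: 14.3
tcp_pos: [0.5634, 0.0019, 0.0136]
eef_rot: [-180.0, 0.0, -91.4]
contact_force: [-0.4, 0.8, -0.5]
gripper_width: 0.0004
gripper_force: 0.1
```

Call:
step_arm([
  [0, -0.01, 0, 0, 0],
  [0, -0.02, 0, 0, 0],
  [0, -0.03, 0, 0, 0],
  [0, -0.03, 0, 0, 0],
])

```text
time_s: 14.63
tcp_pos: [0.5709, 0.0018, 0.0136]
eef_rot: [-180.0, 0.0, -91.4]
contact_force: [-0.7, -0.6, -0.3]
gripper_width: 0.0004
gripper_force: 0.2
```

Not against the back yet; small steps until the force rises.

Call:
step_arm([
  [0, -0.008, 0, 0, 0],
  [0, -0.016, 0, 0, 0],
  [0, -0.016, 0, 0, 0],
])

```text
time_s: 14.88
tcp_pos: [0.5747, 0.0016, 0.0136]
eef_rot: [-180.0, 0.0, -91.4]
contact_force: [-0.2, -0.3, 0.5]
gripper_width: 0.0004
gripper_force: 0.3
```

Call:
step_arm([
  [0, -0.008, 0, 0, 0],
  [0, -0.016, 0, 0, 0],
  [0, -0.016, 0, 0, 0],
])

```text
time_s: 15.13
tcp_pos: [0.5757, 0.0012, 0.0133]
eef_rot: [179.7, -0.0, -91.4]
contact_force: [-10.5, 2.9, 7.6]
gripper_width: 0.0
gripper_force: 5.9
```

Firm stop at x = 0.576 with about 10 N, as expected for fully home. Backing straight off.

Call:
step_arm([
  [0, 0.02, 0, 0, 0],
  [0, 0.06, 0, 0, 0],
  [0, 0.12, 0, 0, 0],
  [0, 0.22, 0, 0, 0],
  [0, 0.34, 0, 0, 0],
  [0, 0.44, 0, 0, 0],
  [0, 0.5, -0.1, 0, 0],
  [0, 0.5, -0.24, 0, 0],
  [-0.15, 0.5, -0.36, 0, 0],
  [-0.3, 0.5, -0.4, 0, 0],
  [-0.4, 0.5, -0.4, 0, 0],
  [-0.4, 0.5, -0.4, 0, 0],
])

```text
time_s: 16.13
tcp_pos: [0.4575, 0.109, 0.1156]
eef_rot: [-179.7, 0.2, -91.2]
contact_force: [-0.0, -0.4, -0.6]
gripper_width: 0.0006
gripper_force: 0.0
```

```bash
python3 - <<'E'
from h import *
b=shot('top','t7.png');a=shot('scene','s7.png')
B=cv2.resize(b[150:290,220:360],(400,400)); A=cv2.resize(a[120:340,180:400],(400,400))
cv2.imwrite('pics/c7.png',np.hstack([A,B])[:,:,::-1])
s=r.get_state();print(s['tcp_pos'],s['contact_force'],s['qd'])
E
```

```text
[0.45554387 0.1055299  0.11380055] [-0.40070833 -1.15603893  0.7202768 ] [-1.88457865  0.48454617 -1.04310549 -0.09235251 -0.25268676  0.65240303]
```

View pics/c7.png

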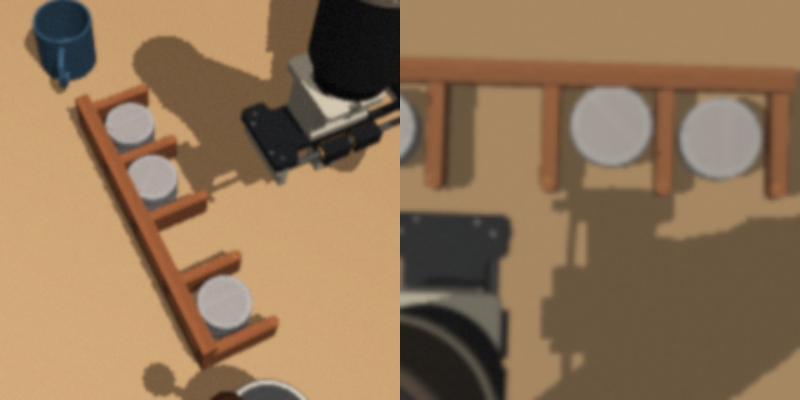

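The tin stands in the third gap against the back strip, at top crop (611,126). The other tins and the mug are unmoved and the arm is clear. Handing in.

```bash
python3 -c "
from h import *
print(workorder.close_job())"
```

```text
the job is handed in; nothing more can be done
None
```

I touched the rail over the first, second and third gaps counting from the crock, pushed the loose tin fully home into the third gap, and handed the job in at about 16 s; the verdict was not shown.

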